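# Scan the lever press with a touch wand

### The job

Log in the lever press: take the touch scanner wand out of its holder, put its nose squarely into the round well in the sloping plate on the front of the press until the sprung nose is gently pushed about halfway in against the tag at the bottom, and hold it there steadily for a good two seconds. Then put the wand back in its holder, fully home and upright, and let go, leaving everything else on the table alone and never ramming the nose all the way in.

Things in the scene. Friction and masses are not known exactly. Their poses are not given: they have to be found in the camera images.
- wand: Touch scanner wand, about 0.18 kg, nose down in the holder. Origin: centre of the underside of its black collar (44 mm across, z 0 to 8 mm); z axis along the wand from nose to handle. Square grey handle 26 x 26 mm, flats facing its x and y axes, z 8 to 98. Below the collar a shaft 14 mm across down to z -65, then a sprung steel nose pin 8 mm across down to z -87 when free.
- nose (a point): Centre of the flat end of the nose pin; 87 mm below the wand's origin on its axis when the pin is free, and nearer by what the pin is pushed in.
- nose_pin (a joint): How far the sprung nose pin is pushed into the wand, in m: 0 free, 0.014 hard against its stop. It takes 1.5 N to start it and 0.5 N more per mm: about 5 N at half travel (7 mm). A reading counts between 3 and 11 mm; beyond 13 mm the nose is rammed.
- holder: Aluminium block, 90 x 90 x 105 mm high, fixed, holding the wand. Origin: centre of its underside, z up. A round hole 25 mm across runs vertically through its centre; the wand's shaft hangs in it and its collar rests on the block's top, 105 mm above the origin.
- press: Cast iron lever press, fixed. Base 220 x 130 mm, 24 mm thick; column and head stand at its rear up to 265 mm, long chrome handle beside the head leaning backwards up to 490 mm. Its front is its own -x side, and the tag plate is there. Origin on the table surface, z up.
- tagplate: Square iron plate, 70 x 70 x 30 mm, on the press's front, its face leaning 35 degrees forward, nothing before it. Origin: centre of the mouth of the round well in the face, 76 mm above the table; z axis: out of the well, square to the face. Well 27 mm across. The flat steel tag at its bottom lies 8 to 20 mm below the mouth, different each time and not measured: find it by touch.
- sleeve0: Bystander: silvery lead sleeve, a tube 28 mm across and 70 mm high, standing. Origin: centre of underside. Leave alone.
- sleeve1: Bystander: silvery lead sleeve, a tube 28 mm across and 70 mm high, standing. Origin: centre of underside. Leave alone.
- sleeve2: Bystander: silvery lead sleeve, a tube 28 mm across and 70 mm high, standing. Origin: centre of underside. Leave alone.
- barrel: Bystander: green plastic barrel half, half-tube 120 mm long along its x axis, 25 mm wide, 14 mm high, lying on the table. Leave alone.
- jar: Bystander: round glass jar with a cork bottom, 74 mm across, 88 mm high. Origin: centre of underside. Leave alone.
- tweezers: Bystander: steel block 70 x 50 x 40 mm with two tweezers standing in it up to 112 mm. Origin: centre of underside. Leave alone.
Things that resemble listed ones, but are neither listed nor needed, are in the scene too. Of the things like the wand, leave any that is orange; of the rest the larger one is meant.

How it is judged:
By the outcome, as a careful person would: the job done as asked, in the order asked, and still so for the second after the job is handed in, with the robot touching nothing.
It also fails if it takes over 56 s, if anything falls off the work surface, if the arm or the gripper's body presses on something with over 40 N, if the wrist force passes 120 N, or if a joint passes its speed limit or range.

### The arm

A 6-joint arm with a two-finger parallel gripper is mounted at the origin on the work surface. World frame = base frame: x ahead of the robot, y to its left, z up, the work surface at z = 0. Lengths are in m, angles in rad, forces in N, time in s.
With the tool pointing down it reaches from about 0.35 to 0.875 m from the base axis. Payload 4.2 kg.
Tool frame: the origin (TCP) lies at the very end of the fingers, on their centre line; the grasp point (between the pads) lies r.grasp_offset behind it (r.grasp_offset is the distance from the TCP to the grasp point, in m); z points along the fingers, y is the line along which they close (so a half turn about z gives the same grasp; the last joint's range is limited). The gripper opens to 87 mm and grips with 3 to 60 N. Pads are 19 mm wide; open, the fingers measure 117 mm over their backs; the gripper's body (75 mm by 190 mm) begins 51 mm behind the grasp point.
Start: joints at [-1.059, 0.385, 0.008, 0, -1.194, -0.259], TCP at [0.156, -0.605, 0.201] pointing down, gripper open.
Joint ranges: [-3.14, 3.14], [-1.21, 2.06], [-1.07, 1.41], [-3.16, 2.05], [-2.99, -0.16], [-3.1, 3.1]. Speed limits (rad/s): [2.79, 2.79, 3.14, 3.14, 3.14, 3.14].

### API

Orientations are given as a rotation vector (axis times angle).
In Python, from cell import r, optics, hand_in, boxes_of, landmark_of gives the robot as it stands.
- The arm moves only by the shell command python3 -m crank 'ROWS' [OPENING]. ROWS is JSON, a list of rows, each an object of numbers: "tx", "ty", "tz": the shift along the tool's x, y, z in mm; "rx", "ry", "rz": the turn, a rotation vector about the tool's x, y, z in degrees. In form: [{"tx": .., "ty": .., "tz": .., "rx": .., "ry": .., "rz": ..}, ...]. A call has exactly 10 rows; each row is the pose to reach, as a shift and turn from the pose commanded when the call began, along the tool's axes at that moment; what a row does not reach only later rows make up. A row lasts 1/8 s, in which the tool goes at most 62.5 mm and 10.7 degrees, less where a joint would pass 70% of its speed; a pose out of reach is approached as far as the arm can. A call with a gripper value outside its range is refused whole. OPENING is the opening, from 0 (shut) to 1 (fully open), set as the call begins (- or left out, the last holds). The fingers move at their own pace and stop on an object; the grip force is fixed at half the most. Time passes only in rows, so rows that repeat a pose let the fingers close, or fill a call up. It gives the time, the measured TCP pose, the force, the opening and the grip force at its end, in the units of the state.
- r.sense(): the state, without advancing time (a new reading comes with each control period).
- optics.snapshot(name): name is "scene" or "side" or "wrist"; returns the picture (480x640x3 uint8, blue, green, red); there is no depth.
- optics.calibration(name): a dict with "K" (3x3 intrinsics, pixels), "D" ([k1, k2, p1, p2, k3] as OpenCV has them; the pictures are not rectified), "origin" and "rotation" of the camera in the world; the wrist camera has in their place "hand_eye" (4x4, takes a point from camera to tool coordinates, whose origin is the TCP and whose axes are the flange's). Camera axes: x right, y up, looking along -z (the intrinsics and any distortion apply to the point x, -y, -z); pixel columns grow to the right and rows downward; lengths in m; the calibration is good to about 2 mm. A picture is of the moment at which its call begins: read the wrist's pose just before it. calibration takes no time and is no camera call.
- hand_in(): hands the job in; it is judged then, once.
Trained networks look in the newest picture that a camera, given by its name, has taken for a name from the list of things; names that differ only in an ending like _2 or _b are one class to them, and where a whole thing is asked for, a point or a joint stands for the part that bears it (a point fixed in the world has none). Each returns a list of dicts, best first, with "confidence" (0 to 1); they miss things now and then, are a little off and sometimes report something else, mostly with a low value. They report only what shows in the picture. A call takes as long as a camera call. They do not tell look-alikes from the thing itself.
- boxes_of(camera, target): "location" ([column, row] in pixels, amid what is visible of it).
- landmark_of(camera, target): "location" ([column, row] in pixels: a listed point, or the origin of a listed thing).
The state is a dict: "t": time; "joint_positions": joint angles; "dq": joint speeds; "tau": joint torques, N m; "ee_pos": TCP position; "eef_rot": TCP orientation; "force": force on the tool from outside, world axes, zero at the start; "wrist_torque": the same for the moment, N m; "width": opening from 0.0 (shut) to 1.0 (fully open); "finger_force": force on a finger pad.
Only numpy, scipy, OpenCV 4.12 (cv2) and the standard library are available. Lean on these libraries where they do the work, as an engineer would, in place of code of your own. Each camera call takes 0.05 s, during which the arm holds its last target. There are 200 camera calls.

## Working session

There is one attempt and no reset: what is moved stays moved. The work goes in short steps, Python scripts to look and compute and a shell command to move; the robot and the scene stay as the last step left them, time stands still between calls to the robot, and variables do not carry over. Pictures are saved under pics/ and viewed, at most 10 in all, crops included, and the job is handed in when it is done.

```bash
ls; mkdir -p pics; cat > h.py <<'E'
import numpy as np, cv2
from scipy.spatial.transform import Rotation as R
from cell import r, optics, boxes_of, landmark_of
def cam(n, s=None):
    c=optics.calibration(n)
    K=np.array(c["K"],float);D=np.array(c["D"],float)
    if "origin" in c: return K,D,np.array(c["origin"]),rot(c["rotation"])
    s=s or r.sense(); H=np.array(c["hand_eye"]); A=R.from_rotvec(s["eef_rot"]).as_matrix()
    return K,D,A@H[:3,3]+np.array(s["ee_pos"]),A@H[:3,:3]
def rot(x):
    x=np.array(x,float); return x if x.shape==(3,3) else R.from_rotvec(x).as_matrix()
def ray(C,px):
    K,D,o,A=C; u=cv2.undistortPoints(np.array([[px]],float),K,D)[0,0]
    d=A@np.array([u[0],-u[1],-1]); return o,d/np.linalg.norm(d)
def atz(C,px,z):
    o,d=ray(C,px); return o+d*(z-o[2])/d[2]
def proj(C,P):
    K,D,o,A=C; q=(np.atleast_2d(P)-o)@A; q=q*[1,-1,-1]
    return cv2.projectPoints(q,np.zeros(3),np.zeros(3),K,D)[0][:,0]
def tri(rays):
    M=np.zeros((3,3));b=np.zeros(3)
    for o,d in rays:
        Q=np.eye(3)-np.outer(d,d);M+=Q;b+=Q@o
    return np.linalg.solve(M,b)
E
python3 - <<'E'
from h import *
for n in("scene","side"):
    cv2.imwrite(f"pics/{n}0.png",optics.snapshot(n))
    C=cam(n); print(n,C[2].round(3),(-C[3][:,2]).round(2),C[0][0,0])
    for t in("wand","holder","tagplate","press"):
        print(t,[(np.round(d["location"]),round(d["confidence"],2)) for d in landmark_of(n,t)])
s=r.sense();print({k:np.round(v,3) for k,v in s.items()}, r.grasp_offset, optics.calibration("wrist"))
E
```

```text
pics
scene [1.152 0.354 0.72 ] [-0.63 -0.42 -0.66] 542.1376795750856
wand [(array([231., 199.]), 0.87), (array([269., 169.]), 0.64), (array([190., 198.]), 0.58), (array([314., 270.]), 0.45)]
holder [(array([240., 240.]), 0.6)]
tagplate [(array([410., 285.]), 0.92)]
press [(array([449., 339.]), 0.84)]
side [0.798 0.548 0.813] [-0.26 -0.6  -0.76] 564.2562472268339
wand [(array([275., 175.]), 0.88), (array([338., 156.]), 0.82), (array([263., 152.]), 0.78), (array([223., 283.]), 0.69), (array([242., 306.]), 0.28)]
holder [(array([277., 214.]), 0.88)]
tagplate [(array([375., 329.]), 0.95)]
press [(array([398., 399.]), 0.61)]
{'t': np.float64(0.5), 'joint_positions': array([-1.059,  0.385,  0.008, -0.   , -1.194, -0.259]), 'dq': array([-0.   , -0.   ,  0.002,  0.   , -0.001, -0.001]), 'tau': array([ 0.0000e+00, -3.9007e+01,  1.8745e+01,  4.2210e+00,  1.5000e-02,
       -0.0000e+00]), 'ee_pos': array([ 0.156, -0.605,  0.201]), 'eef_rot': array([ 0.396, -3.117, -0.   ]), 'force': array([ 0.359, -0.385,  0.081]), 'wrist_torque': array([ 0.035, -0.042,  0.021]), 'finger_force': np.float64(0.0), 'width': np.float64(0.996)} 0.0187 {'K': array([[406.32657981,   0.        , 318.59345957],
       [  0.        , 406.32657981, 239.14666909],
       [  0.        ,   0.        ,   1.        ]]), 'D': array([-0.03097353,  0.        ,  0.        ,  0.        ,  0.        ]), 'hand_eye': array([[-6.25271297e-04,  9.54370863e-01,  2.98623284e-01,
         8.18397815e-02],
       [ 9.99999791e-01,  5.48001711e-04,  3.42486021e-04,
        -2.07797314e-04],
       [ 1.63212609e-04,  2.98623436e-01, -9.54371006e-01,
        -1.83752693e-01],
       [ 0.00000000e+00,  0.00000000e+00,  0.00000000e+00,
         1.00000000e+00]])}
```

View pics/scene0.png

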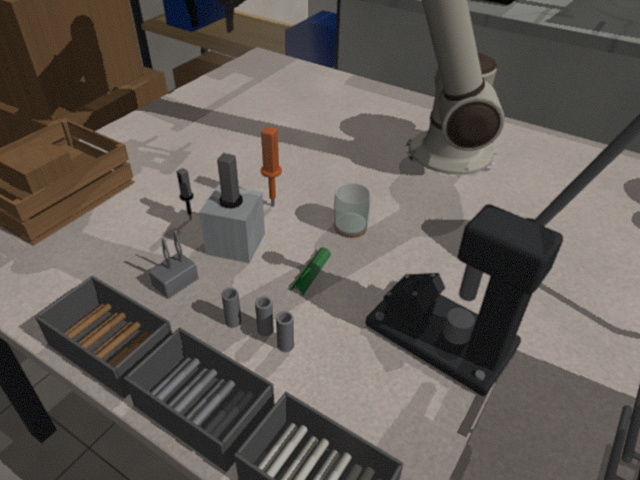

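View pics/side0.png

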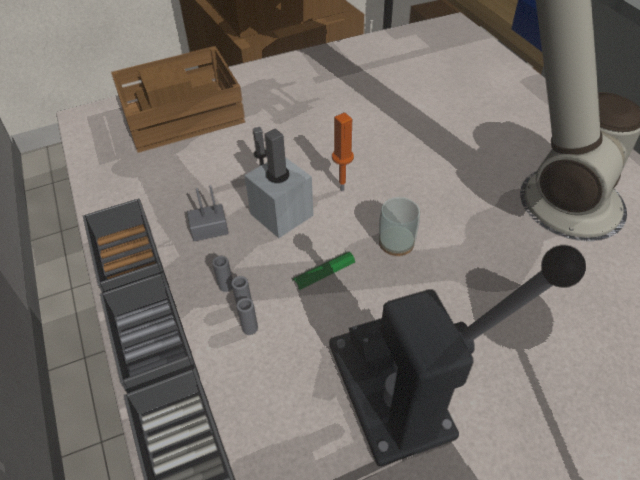

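The scene shows three wand-like things: a grey one in the holder (231,185), an orange one (270,165) and a small black/grey one (186,190). The larger non-orange one, in the holder, is the one meant. The tag plate is at (415,290) on the press front, facing left towards the holder. Next I'll measure positions.

```bash
cat > m.py <<'E'
from h import *
S,T=cam("scene"),cam("side")
def t2(n,a,b):
    p=tri([ray(S,a),ray(T,b)]); print(n,p.round(4),(proj(S,p)[0]-a).round(1),(proj(T,p)[0]-b).round(1)); return p
E
python3 - <<'E'
from m import *
t2("collar",(231,199),(275,175)); t2("handletop",(227,157),(274,134))
t2("tag",(410,285),(375,329)); t2("press",(449,339),(398,399)); t2("holder",(240,240),(277,214))
t2("orange",(269,169),(338,156));t2("small",(190,198),(263,152))
for n,a,z in(("jar",(351,232),0),("barrel1",(297,290),0),("barrel2",(324,252),0),("s0",(233,325),0),("s1",(265,333),0),("s2",(286,348),0),("tw",(175,285),0)): print(n,atz(S,a,z).round(3))
a=cv2.imread("pics/scene0.png");b=cv2.imread("pics/side0.png")
x=cv2.resize(a[130:270,160:300],(400,400),interpolation=cv2.INTER_CUBIC);y=cv2.resize(a[250:390,350:490],(400,400),interpolation=cv2.INTER_CUBIC)
cv2.imwrite("pics/crop1.png",cv2.convertScaleAbs(np.hstack([x,y]),alpha=1.6))
E
```

```text
collar [ 0.5694 -0.2073  0.1175] [0.3 0.6] [-0.1 -0.7]
handletop [ 0.5614 -0.214   0.2027] [-0. -0.] [0. 0.]
tag [0.5439 0.1468 0.0785] [-0.1 -0.2] [0.  0.3]
press [ 0.541   0.2297 -0.0066] [0.2 0.3] [-0.  -0.4]
holder [ 0.5799 -0.1863  0.0369] [0. 0.] [-0. -0.]
orange [ 0.4331 -0.2242  0.1016] [0.3 0.6] [-0.1 -0.7]
small [ 0.5485 -0.3441  0.0553] [-1. -2.] [0.3 2.1]
jar [ 0.402 -0.044  0.   ]
barrel1 [ 0.597 -0.042  0.   ]
barrel2 [ 0.484 -0.057  0.   ]
s0 [ 0.725 -0.085  0.   ]
s1 [ 0.709 -0.03   0.   ]
s2 [0.714 0.017 0.   ]
tw [ 0.713 -0.234  0.   ]
```

View pics/crop1.png

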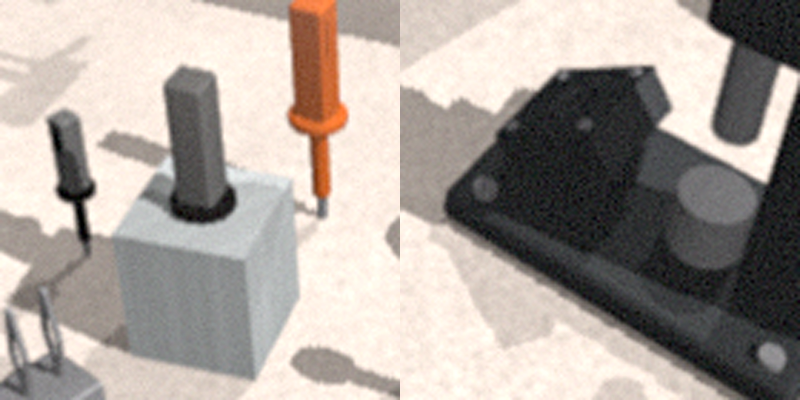

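```bash
python3 -m crank '[{"tz":-60},{"tz":-110,"tx":-30,"ty":17},{"tx":-480,"ty":275,"tz":-160},{"tx":-480,"ty":275,"tz":-160},{"tx":-480,"ty":275,"tz":-160},{"tx":-480,"ty":275,"tz":-160},{"tx":-480,"ty":275,"tz":-160},{"tx":-480,"ty":275,"tz":-160},{"tx":-480,"ty":275,"tz":-160},{"tx":-480,"ty":275,"tz":-160}]' 1
python3 - <<'E'
from m import *
s=r.sense();im=optics.snapshot("wrist");cv2.imwrite("pics/w1.png",im);C=cam("wrist",s)
for t in("wand","tagplate"):
    print(t,[(np.round(d["location"]),round(d["confidence"],2)) for d in landmark_of("wrist",t)])
print(proj(C,[[.569,-.206,.105],[.569,-.206,.203],[.569,-.206,0],[.544,.147,.078]]).round())
a=atz(S,(379.7,315.5),.026);b=atz(S,(480.2,374.3),.026);print(a,b,b-a,np.degrees(np.arctan2(*(b-a)[1::-1])))
E
```

```text
wand []
tagplate []
[[568. 653.]
 [623. 775.]
 [526. 560.]
 [801. 639.]]
[0.58718727 0.11974722 0.026     ] [0.60395011 0.29965372 0.026     ] [0.01676285 0.17990651 0.        ] 84.67681669786087schema error: expected keys tx, ty, tz, rx, ry, rz
```

View pics/w1.png

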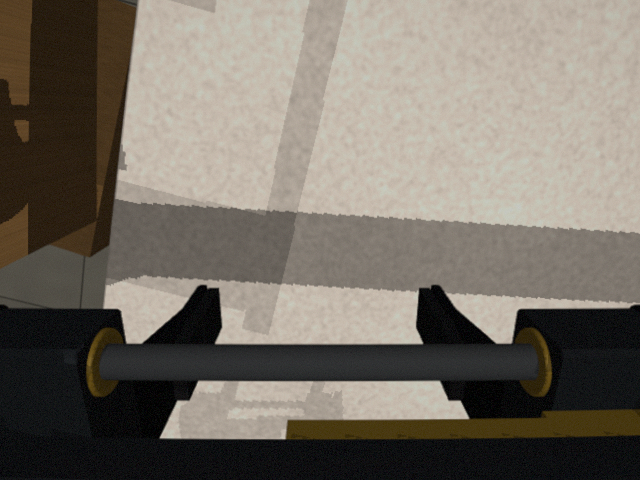

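The picture shows only fingers and bare table: the move was refused because every row needs all six keys. Repeating it.

```bash
python3 -m crank '[{"tx":0,"ty":0,"tz":-60,"rx":0,"ry":0,"rz":0},{"tx":-30,"ty":17,"tz":-110,"rx":0,"ry":0,"rz":0},{"tx":-430,"ty":275,"tz":-160,"rx":0,"ry":0,"rz":0},{"tx":-430,"ty":275,"tz":-160,"rx":0,"ry":0,"rz":0},{"tx":-430,"ty":275,"tz":-160,"rx":0,"ry":0,"rz":0},{"tx":-430,"ty":275,"tz":-160,"rx":0,"ry":0,"rz":0},{"tx":-430,"ty":275,"tz":-160,"rx":0,"ry":0,"rz":0},{"tx":-430,"ty":275,"tz":-160,"rx":0,"ry":0,"rz":0},{"tx":-430,"ty":275,"tz":-160,"rx":0,"ry":0,"rz":0},{"tx":-430,"ty":275,"tz":-160,"rx":0,"ry":0,"rz":0}]' 1
python3 - <<'E'
from m import *
s=r.sense();im=optics.snapshot("wrist");cv2.imwrite("pics/w2.png",im);C=cam("wrist",s)
for t in("wand","tagplate"):
    print(t,[(np.round(d["location"]),round(d["confidence"],2)) for d in landmark_of("wrist",t)])
print(s["ee_pos"],proj(C,[[.569,-.206,.105],[.569,-.206,.203],[.569,-.206,0],[.544,.147,.078]]).round())
E
```

```text
t: 1.9
ee_pos: [0.5054, -0.2291, 0.3613]
eef_rot: [-0.399, 3.115, -0.0]
force: [-0.5, -0.0, -0.5]
width: 1.0
finger_force: 0.0
wand [(array([336., 112.]), 0.74), (array([321., 242.]), 0.66), (array([216., 200.]), 0.61)]
tagplate [(array([593., 289.]), 0.6)]
[ 0.50540152 -0.22909725  0.36134397] [[324. 249.]
 [326. 283.]
 [323. 224.]
 [597. 290.]]
```

View pics/w2.png

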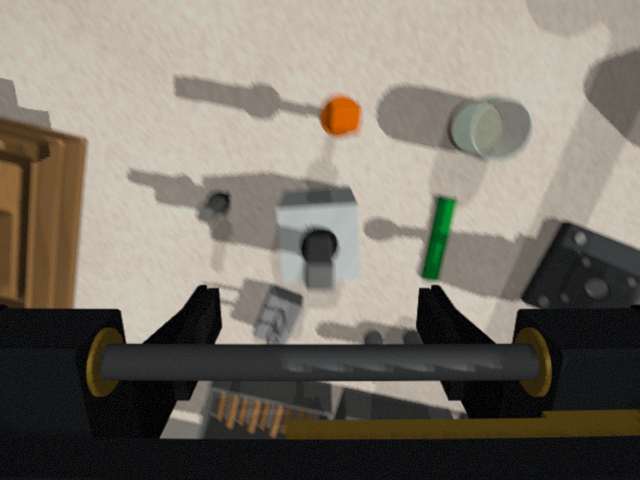

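The wrist view shows the wand from above: collar (320,244), handle top (318,275), holder top (278..355, 203..285), orange one (340,115), small one (215,205), press plate on the right (525..640, 225..310).

```bash
python3 - <<'E'
from h import *
a=cv2.imread("pics/w2.png")
x=cv2.resize(a[195:295,270:370],(400,400),interpolation=cv2.INTER_CUBIC);y=cv2.resize(a[215:315,520:640][:, :100],(400,400),interpolation=cv2.INTER_CUBIC)
cv2.imwrite("pics/crop2.png",np.hstack([cv2.convertScaleAbs(x,alpha=1.6),cv2.convertScaleAbs(y,alpha=3)]))
E
```

```text
(no output)
```

View pics/crop2.png

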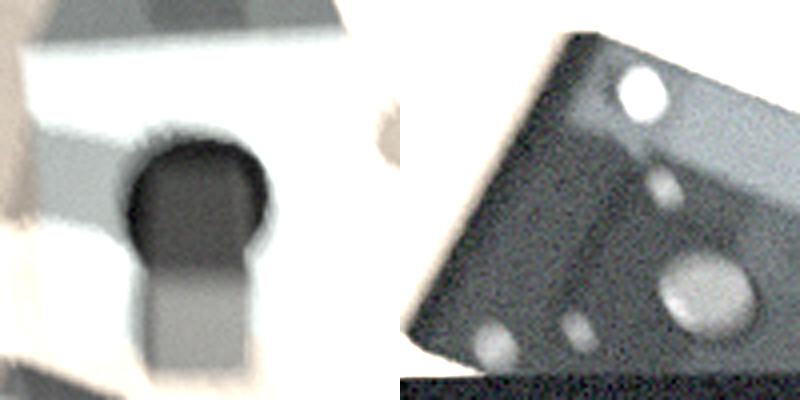

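The crop shows the handle flats nearly parallel to the tool axes, and the well as the disc at about pixel (596.7,288), with two plate screws at (586.2,261.7) and (565,298.2) and base bolts at (580.5,238.8) and (543.8,301.3). Now fit the plate.

```bash
cat > fit.py <<'E'
from m import *
from scipy.optimize import least_squares
s={"ee_pos":[0.50540152,-0.22909725,0.36134397],"eef_rot":[-0.399,3.115,0]}
C=cam("wrist",s)
a=atz(C,(307.5,263),.203);b=atz(C,(331.5,261.2),.203);d=b-a
A=R.from_rotvec(s["eef_rot"]).as_matrix()
print("handle edge",a,b,np.linalg.norm(d),"deg in tool",np.degrees(np.arctan2((A.T@d)[0],(A.T@d)[1])))
print("collar",atz(C,(320,244),.109), "handle top c",atz(C,(319,275),.203))
p=atz(C,(580.5,238.8),.026);q=atz(C,(543.8,301.3),.026);print("bolts",p,q,np.linalg.norm(p-q),"yaw",np.degrees(np.arctan2(*(q-p)[1::-1]))+90)
ps=atz(S,(379.7,315.5),.026); print(ps)
W=np.array([(586.25,261.75),(565,298.25)]); Q=np.array([(389,294.5),(414.8,293.4),(433,274.5),(406.7,276.3)])
def axes(yaw,t):
    f=-np.array([np.cos(yaw),np.sin(yaw),0]); n=f*np.sin(t)+np.array([0,0,1])*np.cos(t); u=np.cross([0,0,1],f); return n,u,np.cross(n,u)
def res(x,full=False):
    c=np.r_[x[:2],.076]; n,u,v=axes(x[2],x[3]); a=x[4]
    P=np.array([c-a*u-a*v,c+a*u-a*v,c+a*u+a*v,c-a*u+a*v])
    w=proj(C,P);sc=proj(S,P)
    # u points: facing f, u = left-hand side
    e=[w[0]-W[0],w[1]-W[1],sc[1]-Q[0],sc[0]-Q[0]]
    return P,w,sc
def err(x,perm):
    P,w,sc=res(x); return np.r_[(w[[0,1]]-W).ravel(),(sc[perm]-Q).ravel(),(proj(C,np.r_[x[:2],.076])[0]-(597,288))]
import itertools
out=[]
for perm in itertools.permutations(range(4)):
    for t in(.6,.96):
        f=least_squares(err,[.544,.147,1.48,t,.028],args=(list(perm),),loss="soft_l1");out.append((f.cost,perm,f.x.round(4),np.degrees(f.x[2:4]).round(1)))
for o in sorted(out,key=lambda o:o[0])[:4]:print(o)
for deg in(35,55):
    g=lambda y:np.r_[[(res(np.r_[y[:3],np.radians(deg),y[3]])[1][[0,1]]-W).ravel()],[(proj(C,np.r_[y[:2],.076])[0]-(597,288))]].ravel() if 0 else np.r_[(res(np.r_[y[:3],np.radians(deg),y[3]])[1][[0,1]]-W).ravel(),proj(C,np.r_[y[:2],.076])[0]-(597,288)]
    f=least_squares(g,[.544,.147,1.48,.028]);print(deg,f.cost,f.x,np.degrees(f.x[2]))
E
python3 fit.py
```

```text
handle edge [ 0.5543242  -0.22704221  0.203     ] [ 0.54723099 -0.20661113  0.203     ] 0.02162735824931696 deg in tool 4.547287192734701
collar [ 0.5638092  -0.21266375  0.109     ] handle top c [ 0.56298247 -0.21410813  0.203     ]
bolts [0.49407659 0.13452245 0.026     ] [0.59300385 0.1240777  0.026     ] 0.09947711373889875 yaw 83.97303336806272
[0.58718727 0.11974722 0.026     ]
(np.float64(5.326190966095451), (1, 2, 3, 0), array([0.5426, 0.1478, 1.484 , 0.6075, 0.0268]), array([85. , 34.8]))
(np.float64(5.326190966294425), (1, 2, 3, 0), array([0.5426, 0.1478, 1.484 , 0.6075, 0.0268]), array([85. , 34.8]))
(np.float64(37.58111864944633), (1, 0, 3, 2), array([0.5447, 0.1487, 1.2412, 1.0375, 0.0269]), array([71.1, 59.4]))
(np.float64(37.581118649487856), (1, 0, 3, 2), array([0.5447, 0.1487, 1.2412, 1.0375, 0.0269]), array([71.1, 59.4]))
35 1.7148389981041898 [0.54409918 0.1488644  1.50103566 0.02682176] 86.00300842331193
55 2.7484984902138976 [0.54485938 0.14841386 1.50761153 0.02743877] 86.37977797419632
```

```bash
python3 -m crank '[{"tx":-20,"ty":1,"tz":30,"rx":0,"ry":0,"rz":-1},{"tx":-40,"ty":1,"tz":60,"rx":0,"ry":0,"rz":-2},{"tx":-62,"ty":2,"tz":90,"rx":0,"ry":0,"rz":-4},{"tx":-62,"ty":2,"tz":120,"rx":0,"ry":0,"rz":-4},{"tx":-62,"ty":2,"tz":126,"rx":0,"ry":0,"rz":-4},{"tx":-62,"ty":2,"tz":126,"rx":0,"ry":0,"rz":-4},{"tx":-62,"ty":2,"tz":126,"rx":0,"ry":0,"rz":-4},{"tx":-62,"ty":2,"tz":126,"rx":0,"ry":0,"rz":-4},{"tx":-62,"ty":2,"tz":126,"rx":0,"ry":0,"rz":-4},{"tx":-62,"ty":2,"tz":126,"rx":0,"ry":0,"rz":-4}]' 1
python3 - <<'E'
from m import *
s=r.sense();im=optics.snapshot("wrist");C=cam("wrist",s)
L=[(np.round(d["location"]),round(d["confidence"],2)) for d in landmark_of("wrist","wand")];print(L)
for l,_ in L: print(atz(C,l,.105))
cv2.imwrite("pics/w3.png",cv2.convertScaleAbs(im[140:400,160:480],alpha=1.5))
A=R.from_rotvec(s["eef_rot"]).as_matrix();p=np.array(s["ee_pos"])
P=np.array([p+A@[x,y,.235-.203] for x in(-.013,.013) for y in(-.013,.013)]);print(proj(C,P).round()-[160,140], (proj(C,p+A@[0,0,.13])-[160,140]).round())
E
```

```text
t: 3.3
ee_pos: [0.5635, -0.2138, 0.2352]
eef_rot: [-0.505, 3.1, -0.0]
force: [0.1, 0.7, 0.6]
width: 1.003
finger_force: 0.0
[(array([318., 219.]), 0.97), (array([356.,  31.]), 0.73), (array([179., 154.]), 0.57), (array([259., 306.]), 0.34)]
[ 0.56334971 -0.21477188  0.105     ]
[ 0.42542598 -0.23258203  0.105     ]
[ 0.54829367 -0.33164955  0.105     ]
[ 0.65212073 -0.23836668  0.105     ]
[[137. 144.]
 [182. 144.]
 [136. 101.]
 [183. 101.]] [[159.  80.]]
```

View pics/w3.png

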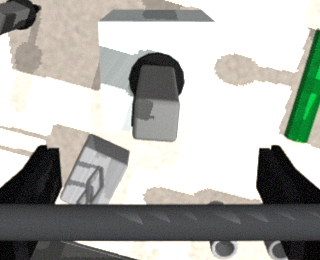

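The crop shows the handle top at (156,119), within about 2 mm of the tool axis, and aligned. Descending.

```bash
python3 -m crank '[{"tx":1,"ty":-1,"tz":20,"rx":0,"ry":0,"rz":0},{"tx":1,"ty":-1,"tz":40,"rx":0,"ry":0,"rz":0},{"tx":1,"ty":-1,"tz":60,"rx":0,"ry":0,"rz":0},{"tx":1,"ty":-1,"tz":78,"rx":0,"ry":0,"rz":0},{"tx":1,"ty":-1,"tz":88,"rx":0,"ry":0,"rz":0},{"tx":1,"ty":-1,"tz":91,"rx":0,"ry":0,"rz":0},{"tx":1,"ty":-1,"tz":91,"rx":0,"ry":0,"rz":0},{"tx":1,"ty":-1,"tz":91,"rx":0,"ry":0,"rz":0},{"tx":1,"ty":-1,"tz":91,"rx":0,"ry":0,"rz":0},{"tx":1,"ty":-1,"tz":91,"rx":0,"ry":0,"rz":0}]' 1
python3 -m crank '[{"tx":0,"ty":0,"tz":0,"rx":0,"ry":0,"rz":0},{"tx":0,"ty":0,"tz":0,"rx":0,"ry":0,"rz":0},{"tx":0,"ty":0,"tz":0,"rx":0,"ry":0,"rz":0},{"tx":0,"ty":0,"tz":0,"rx":0,"ry":0,"rz":0},{"tx":0,"ty":0,"tz":0,"rx":0,"ry":0,"rz":0},{"tx":0,"ty":0,"tz":0,"rx":0,"ry":0,"rz":0},{"tx":0,"ty":0,"tz":0,"rx":0,"ry":0,"rz":0},{"tx":0,"ty":0,"tz":0,"rx":0,"ry":0,"rz":0},{"tx":0,"ty":0,"tz":0,"rx":0,"ry":0,"rz":0},{"tx":0,"ty":0,"tz":0,"rx":0,"ry":0,"rz":0}]' 0
```

```text
t: 4.65
ee_pos: [0.5629, -0.2151, 0.1443]
eef_rot: [-0.504, 3.1, -0.0]
force: [-0.2, -0.6, 0.1]
width: 0.998
finger_force: 0.0
t: 5.9
ee_pos: [0.5629, -0.2151, 0.1439]
eef_rot: [-0.505, 3.101, -0.0]
force: [0.3, 0.0, -0.7]
width: 0.304
finger_force: 28.9
```

```bash
python3 -m crank '[{"tx":0,"ty":0,"tz":-5,"rx":0,"ry":0,"rz":0},{"tx":0,"ty":0,"tz":-15,"rx":0,"ry":0,"rz":0},{"tx":0,"ty":0,"tz":-30,"rx":0,"ry":0,"rz":0},{"tx":0,"ty":0,"tz":-50,"rx":0,"ry":0,"rz":0},{"tx":0,"ty":0,"tz":-70,"rx":0,"ry":0,"rz":0},{"tx":0,"ty":0,"tz":-90,"rx":0,"ry":0,"rz":0},{"tx":0,"ty":0,"tz":-105,"rx":0,"ry":0,"rz":0},{"tx":0,"ty":0,"tz":-110,"rx":0,"ry":0,"rz":0},{"tx":0,"ty":0,"tz":-110,"rx":0,"ry":0,"rz":0},{"tx":0,"ty":0,"tz":-110,"rx":0,"ry":0,"rz":0}]' 0
python3 -m crank '[{"tx":-4,"ty":15,"tz":0,"rx":-1,"ry":-0.4,"rz":0},{"tx":-9,"ty":40,"tz":0,"rx":-4,"ry":-1.8,"rz":0},{"tx":-16,"ty":70,"tz":0,"rx":-8,"ry":-3.5,"rz":0},{"tx":-24,"ty":105,"tz":0,"rx":-12,"ry":-5.3,"rz":0},{"tx":-32,"ty":140,"tz":5,"rx":-16,"ry":-7,"rz":0},{"tx":-40,"ty":175,"tz":10,"rx":-20,"ry":-8.8,"rz":0},{"tx":-47,"ty":210,"tz":18,"rx":-25,"ry":-11,"rz":0},{"tx":-53,"ty":238,"tz":26,"rx":-29,"ry":-12.8,"rz":0},{"tx":-57,"ty":258,"tz":34,"rx":-32,"ry":-14.1,"rz":0},{"tx":-57,"ty":258,"tz":34,"rx":-32,"ry":-14.1,"rz":0}]' 0
python3 - <<'E'
from m import *
s=r.sense();im=optics.snapshot("wrist");C=cam("wrist",s);cv2.imwrite("pics/w4.png",cv2.convertScaleAbs(im[60:360,120:520],alpha=2))
A=R.from_rotvec(s["eef_rot"]).as_matrix();p=np.array(s["ee_pos"]);print("tool z",A[:,2],A[:,0],A[:,1])
for t in("tagplate","nose"): print(t,[(np.round(d["location"]),round(d["confidence"],2)) for d in landmark_of("wrist",t)])
for z in(.061,.104,.126): print(z,proj(C,p+A@[0,0,z]))
print("well pred",proj(C,[[.544,.148,.076]]))
optics.snapshot("scene");optics.snapshot("side")
for c in("scene","side"): print([(np.round(d["location"]),round(d["confidence"],2)) for d in landmark_of(c,"nose")], proj(cam(c),p+A@[0,0,.126]))
E
```

```text
t: 7.15
ee_pos: [0.5624, -0.215, 0.253]
eef_rot: [0.504, -3.099, -0.001]
force: [-0.0, -0.6, -1.5]
width: 0.3
finger_force: 28.9
t: 8.4
ee_pos: [0.5341, 0.0481, 0.2188]
eef_rot: [-0.459, 2.826, 0.874]
force: [0.3, -0.1, -2.3]
width: 0.306
finger_force: 28.9
tool z [ 0.049952    0.57059197 -0.81971312] [-0.94224134 -0.24523581 -0.22812423] [-0.33118886  0.78376285  0.52538532]
tagplate [(array([313., 207.]), 0.92), (array([319., 260.]), 0.49)]
nose []
0.061 [[319.18831612 246.94732723]]
0.104 [[319.12434627 228.41249589]]
0.126 [[319.09794196 220.76820558]]
well pred [[319.02032065 208.3834803 ]]
[(array([274., 205.]), 0.54), (array([398., 260.]), 0.45)] [[398.65559271 260.70588875]]
[(array([366., 296.]), 0.42)] [[370.27281153 301.4301926 ]]
```

View pics/w4.png

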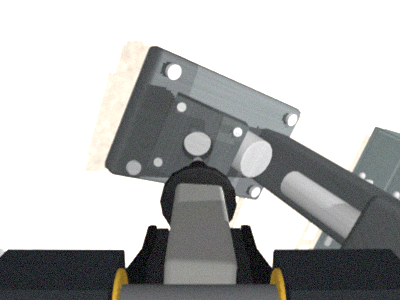

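The crop shows the well disc at (197,143), about 2 px from prediction, with the nose tip at about (199,160), pointed at it. The screw diagonals centre on (197,146). Correcting by about 1.5 mm and going to just inside the mouth, then feeling for the tag.

```bash
python3 -m crank '[{"tx":1,"ty":-1,"tz":6,"rx":0,"ry":0,"rz":0},{"tx":1.5,"ty":-1.5,"tz":14,"rx":0,"ry":0,"rz":0},{"tx":1.5,"ty":-1.5,"tz":22,"rx":0,"ry":0,"rz":0},{"tx":1.5,"ty":-1.5,"tz":30,"rx":0,"ry":0,"rz":0},{"tx":1.5,"ty":-1.5,"tz":38,"rx":0,"ry":0,"rz":0},{"tx":1.5,"ty":-1.5,"tz":44,"rx":0,"ry":0,"rz":0},{"tx":1.5,"ty":-1.5,"tz":48,"rx":0,"ry":0,"rz":0},{"tx":1.5,"ty":-1.5,"tz":50,"rx":0,"ry":0,"rz":0},{"tx":1.5,"ty":-1.5,"tz":51,"rx":0,"ry":0,"rz":0},{"tx":1.5,"ty":-1.5,"tz":52,"rx":0,"ry":0,"rz":0}]' 0
cat > f.py <<'E'
from h import *
s=r.sense();A=R.from_rotvec(s["eef_rot"]).as_matrix();c=np.array([.544,.148,.076])
print("F tool",(A.T@np.array(s["force"])).round(2),"tau",(A.T@np.array(s["wrist_torque"])).round(2),"nose nominal rel. well, tool axes mm",((A.T@(np.array(s["ee_pos"])-c))*1e3+[0,0,126]).round(1),"toolz",A[:,2].round(3))
E
python3 f.py
python3 -m crank '[{"tx":0,"ty":0,"tz":0.5,"rx":0,"ry":0,"rz":0},{"tx":0,"ty":0,"tz":1,"rx":0,"ry":0,"rz":0},{"tx":0,"ty":0,"tz":1.5,"rx":0,"ry":0,"rz":0},{"tx":0,"ty":0,"tz":2,"rx":0,"ry":0,"rz":0},{"tx":0,"ty":0,"tz":2.5,"rx":0,"ry":0,"rz":0},{"tx":0,"ty":0,"tz":3,"rx":0,"ry":0,"rz":0},{"tx":0,"ty":0,"tz":3.5,"rx":0,"ry":0,"rz":0},{"tx":0,"ty":0,"tz":4,"rx":0,"ry":0,"rz":0},{"tx":0,"ty":0,"tz":4,"rx":0,"ry":0,"rz":0},{"tx":0,"ty":0,"tz":4,"rx":0,"ry":0,"rz":0}]' 0
python3 f.py
```

```text
t: 10.0
ee_pos: [0.5371, 0.0757, 0.1764]
eef_rot: [-0.459, 2.823, 0.872]
force: [-0.9, -0.2, -1.7]
width: 0.304
finger_force: 28.9
F tool [ 1.34 -0.75  1.24] tau [1.41 0.62 0.04] nose nominal rel. well, tool axes mm [ 1.  -1.8  2.1] toolz [ 0.053  0.571 -0.819]
t: 11.25
ee_pos: [0.5371, 0.0781, 0.1729]
eef_rot: [-0.459, 2.823, 0.872]
force: [0.8, 0.1, -1.0]
width: 0.304
finger_force: 28.9
F tool [-0.54 -0.76  0.93] tau [1.43 0.64 0.01] nose nominal rel. well, tool axes mm [ 1.2 -1.7  6.3] toolz [ 0.053  0.571 -0.819]
```

```bash
python3 -m crank '[{"tx":0,"ty":0,"tz":0.5,"rx":0,"ry":0,"rz":0},{"tx":0,"ty":0,"tz":1,"rx":0,"ry":0,"rz":0},{"tx":0,"ty":0,"tz":1.5,"rx":0,"ry":0,"rz":0},{"tx":0,"ty":0,"tz":2,"rx":0,"ry":0,"rz":0},{"tx":0,"ty":0,"tz":2.5,"rx":0,"ry":0,"rz":0},{"tx":0,"ty":0,"tz":3,"rx":0,"ry":0,"rz":0},{"tx":0,"ty":0,"tz":3.5,"rx":0,"ry":0,"rz":0},{"tx":0,"ty":0,"tz":4,"rx":0,"ry":0,"rz":0},{"tx":0,"ty":0,"tz":4,"rx":0,"ry":0,"rz":0},{"tx":0,"ty":0,"tz":4,"rx":0,"ry":0,"rz":0}]' 0 | head -1
cat > f.py <<'E'
from h import *
c=np.array([.544,.148,.076]);F=[]
for i in range(4):
    s=r.sense();A=R.from_rotvec(s["eef_rot"]).as_matrix();F.append(A.T@np.array(s["force"])); optics.snapshot("side")
print("F tool",np.mean(F,0).round(2),"sd",np.std(F,0).round(2),"tau",(A.T@np.array(s["wrist_torque"])).round(2),"nose nominal",((A.T@(np.array(s["ee_pos"])-c))*1e3+[0,0,126]).round(1))
E
python3 f.py
```

```text
t: 12.5
F tool [ 0.1  -1.42  1.38] sd [0.45 0.58 0.38] tau [1.42 0.59 0.  ] nose nominal [ 1.2 -1.7 10.3]
```

Still free at a nominal 10.3 mm (axial baseline about +1.3 N). Next 4 mm.

```bash
python3 -m crank '[{"tx":0,"ty":0,"tz":0.5,"rx":0,"ry":0,"rz":0},{"tx":0,"ty":0,"tz":1,"rx":0,"ry":0,"rz":0},{"tx":0,"ty":0,"tz":1.5,"rx":0,"ry":0,"rz":0},{"tx":0,"ty":0,"tz":2,"rx":0,"ry":0,"rz":0},{"tx":0,"ty":0,"tz":2.5,"rx":0,"ry":0,"rz":0},{"tx":0,"ty":0,"tz":3,"rx":0,"ry":0,"rz":0},{"tx":0,"ty":0,"tz":3.5,"rx":0,"ry":0,"rz":0},{"tx":0,"ty":0,"tz":4,"rx":0,"ry":0,"rz":0},{"tx":0,"ty":0,"tz":4,"rx":0,"ry":0,"rz":0},{"tx":0,"ty":0,"tz":4,"rx":0,"ry":0,"rz":0}]' 0 | head -1
python3 f.py
```

```text
t: 13.95
F tool [ 0.43 -1.14  1.11] sd [0.27 0.3  0.39] tau [ 1.47  0.63 -0.01] nose nominal [ 1.2 -1.7 14.3]
```

```bash
python3 -m crank '[{"tx":0,"ty":0,"tz":0.5,"rx":0,"ry":0,"rz":0},{"tx":0,"ty":0,"tz":1,"rx":0,"ry":0,"rz":0},{"tx":0,"ty":0,"tz":1.5,"rx":0,"ry":0,"rz":0},{"tx":0,"ty":0,"tz":2,"rx":0,"ry":0,"rz":0},{"tx":0,"ty":0,"tz":2.5,"rx":0,"ry":0,"rz":0},{"tx":0,"ty":0,"tz":3,"rx":0,"ry":0,"rz":0},{"tx":0,"ty":0,"tz":3.5,"rx":0,"ry":0,"rz":0},{"tx":0,"ty":0,"tz":4,"rx":0,"ry":0,"rz":0},{"tx":0,"ty":0,"tz":4,"rx":0,"ry":0,"rz":0},{"tx":0,"ty":0,"tz":4,"rx":0,"ry":0,"rz":0}]' 0 | head -1
python3 f.py
```

```text
t: 15.4
F tool [ 0.62 -0.86 -0.33] sd [0.27 0.31 0.28] tau [1.32 0.64 0.03] nose nominal [ 1.1 -1.7 18.2]
```

Axial force changed by −1.5 N, so the nose has just touched the tag. Going 4 mm further.

```bash
python3 -m crank '[{"tx":0,"ty":0,"tz":0.5,"rx":0,"ry":0,"rz":0},{"tx":0,"ty":0,"tz":1,"rx":0,"ry":0,"rz":0},{"tx":0,"ty":0,"tz":1.5,"rx":0,"ry":0,"rz":0},{"tx":0,"ty":0,"tz":2,"rx":0,"ry":0,"rz":0},{"tx":0,"ty":0,"tz":2.5,"rx":0,"ry":0,"rz":0},{"tx":0,"ty":0,"tz":3,"rx":0,"ry":0,"rz":0},{"tx":0,"ty":0,"tz":3.5,"rx":0,"ry":0,"rz":0},{"tx":0,"ty":0,"tz":4,"rx":0,"ry":0,"rz":0},{"tx":0,"ty":0,"tz":4,"rx":0,"ry":0,"rz":0},{"tx":0,"ty":0,"tz":4,"rx":0,"ry":0,"rz":0}]' 0 | head -1
python3 f.py
```

```text
t: 16.85
F tool [ 0.47 -0.95 -2.43] sd [0.15 0.4  0.36] tau [1.36 0.67 0.  ] nose nominal [ 1.1 -1.8 22.2]
```

Total 3.7 N, so about 4.4 mm of compression. Adding 2.5 mm, then holding.

```bash
python3 -m crank '[{"tx":0,"ty":0,"tz":0.5,"rx":0,"ry":0,"rz":0},{"tx":0,"ty":0,"tz":1,"rx":0,"ry":0,"rz":0},{"tx":0,"ty":0,"tz":1.5,"rx":0,"ry":0,"rz":0},{"tx":0,"ty":0,"tz":2,"rx":0,"ry":0,"rz":0},{"tx":0,"ty":0,"tz":2.5,"rx":0,"ry":0,"rz":0},{"tx":0,"ty":0,"tz":2.5,"rx":0,"ry":0,"rz":0},{"tx":0,"ty":0,"tz":2.5,"rx":0,"ry":0,"rz":0},{"tx":0,"ty":0,"tz":2.5,"rx":0,"ry":0,"rz":0},{"tx":0,"ty":0,"tz":2.5,"rx":0,"ry":0,"rz":0},{"tx":0,"ty":0,"tz":2.5,"rx":0,"ry":0,"rz":0}]' 0 | head -1
python3 f.py
python3 -m crank '[{"tx":0,"ty":0,"tz":0,"rx":0,"ry":0,"rz":0},{"tx":0,"ty":0,"tz":0,"rx":0,"ry":0,"rz":0},{"tx":0,"ty":0,"tz":0,"rx":0,"ry":0,"rz":0},{"tx":0,"ty":0,"tz":0,"rx":0,"ry":0,"rz":0},{"tx":0,"ty":0,"tz":0,"rx":0,"ry":0,"rz":0},{"tx":0,"ty":0,"tz":0,"rx":0,"ry":0,"rz":0},{"tx":0,"ty":0,"tz":0,"rx":0,"ry":0,"rz":0},{"tx":0,"ty":0,"tz":0,"rx":0,"ry":0,"rz":0},{"tx":0,"ty":0,"tz":0,"rx":0,"ry":0,"rz":0},{"tx":0,"ty":0,"tz":0,"rx":0,"ry":0,"rz":0}]' 0 | head -1
python3 -m crank '[{"tx":0,"ty":0,"tz":0,"rx":0,"ry":0,"rz":0},{"tx":0,"ty":0,"tz":0,"rx":0,"ry":0,"rz":0},{"tx":0,"ty":0,"tz":0,"rx":0,"ry":0,"rz":0},{"tx":0,"ty":0,"tz":0,"rx":0,"ry":0,"rz":0},{"tx":0,"ty":0,"tz":0,"rx":0,"ry":0,"rz":0},{"tx":0,"ty":0,"tz":0,"rx":0,"ry":0,"rz":0},{"tx":0,"ty":0,"tz":0,"rx":0,"ry":0,"rz":0},{"tx":0,"ty":0,"tz":0,"rx":0,"ry":0,"rz":0},{"tx":0,"ty":0,"tz":0,"rx":0,"ry":0,"rz":0},{"tx":0,"ty":0,"tz":0,"rx":0,"ry":0,"rz":0}]' 0 | head -1
python3 f.py
```

```text
t: 18.3
F tool [ 0.28 -0.31 -3.57] sd [0.24 0.25 0.28] tau [1.37 0.68 0.  ] nose nominal [ 1.2 -1.7 24.8]
t: 19.75
t: 21.0
F tool [ 0.22 -1.12 -3.66] sd [0.25 0.17 0.29] tau [1.42 0.64 0.03] nose nominal [ 1.2 -1.7 24.8]
```

Held at about 4.9 N (~6.8 mm) for over 2.7 s. Retracting and returning above the holder.

```bash
python3 -m crank '[{"tx":0,"ty":0,"tz":-4,"rx":0,"ry":0,"rz":0},{"tx":0,"ty":0,"tz":-10,"rx":0,"ry":0,"rz":0},{"tx":0,"ty":0,"tz":-20,"rx":0,"ry":0,"rz":0},{"tx":0,"ty":0,"tz":-32,"rx":0,"ry":0,"rz":0},{"tx":0,"ty":0,"tz":-44,"rx":0,"ry":0,"rz":0},{"tx":-1,"ty":1,"tz":-56,"rx":0,"ry":0,"rz":0},{"tx":-1.5,"ty":1.5,"tz":-66,"rx":0,"ry":0,"rz":0},{"tx":-1.5,"ty":1.5,"tz":-74.5,"rx":0,"ry":0,"rz":0},{"tx":-1.5,"ty":1.5,"tz":-74.5,"rx":0,"ry":0,"rz":0},{"tx":-1.5,"ty":1.5,"tz":-74.5,"rx":0,"ry":0,"rz":0}]' 0
python3 -m crank '[{"tx":1,"ty":-9,"tz":-12,"rx":0,"ry":0,"rz":0},{"tx":4,"ty":-30,"tz":-33,"rx":4,"ry":1.8,"rz":0},{"tx":7,"ty":-52,"tz":-56,"rx":8,"ry":3.5,"rz":0},{"tx":10,"ty":-75,"tz":-79,"rx":12,"ry":5.3,"rz":0},{"tx":13,"ty":-97,"tz":-102,"rx":16,"ry":7,"rz":0},{"tx":16,"ty":-120,"tz":-125,"rx":20.5,"ry":9,"rz":0},{"tx":19,"ty":-144,"tz":-149,"rx":25,"ry":11,"rz":0},{"tx":23,"ty":-168,"tz":-174,"rx":29,"ry":12.8,"rz":0},{"tx":25,"ty":-187,"tz":-193,"rx":32,"ry":14.1,"rz":0},{"tx":25,"ty":-187,"tz":-193,"rx":32,"ry":14.1,"rz":0}]' 0
python3 - <<'E'
from m import *
s=r.sense();im=optics.snapshot("wrist");C=cam("wrist",s);cv2.imwrite("pics/w5.png",cv2.convertScaleAbs(im[60:360,120:520],alpha=1.6))
A=R.from_rotvec(s["eef_rot"]).as_matrix();p=np.array(s["ee_pos"]);print(p,"tool",A.round(4).tolist())
d=A.T@(np.array([.5629,-.2151,.1439])-p);print("to home tool mm",d*1e3)
A0=R.from_rotvec([-.505,3.101,0]).as_matrix();print("rot",np.degrees(R.from_matrix(A.T@A0).as_rotvec()))
E
```

```text
t: 22.45
ee_pos: [0.5348, 0.0478, 0.2196]
eef_rot: [-0.459, 2.824, 0.873]
force: [0.5, -0.0, -1.8]
width: 0.303
finger_force: 28.9
t: 23.7
ee_pos: [0.5633, -0.216, 0.2739]
eef_rot: [0.502, -3.1, -0.001]
force: [-0.3, 0.3, -1.8]
width: 0.3
finger_force: 28.9
[ 0.5633262  -0.21597861  0.27388623] tool [[-0.9489, -0.3157, -0.0009], [-0.3157, 0.9489, 0.0006], [0.0007, 0.0008, -1.0]]
to home tool mm [4.14818409e-02 8.57839099e-01 1.29987065e+02]
rot [ 0.04632589 -0.02306889 -0.09574987]
```

View pics/w5.png

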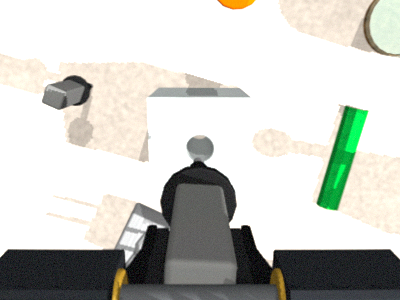

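The crop shows the hole at (200,148) directly ahead of the nose tip (199,165), which is where the home axis should appear. Lowering straight in.

```bash
python3 -m crank '[{"tx":0,"ty":0.8,"tz":12,"rx":0,"ry":0,"rz":0},{"tx":0,"ty":0.8,"tz":26,"rx":0,"ry":0,"rz":0},{"tx":0,"ty":0.8,"tz":40,"rx":0,"ry":0,"rz":0},{"tx":0,"ty":0.8,"tz":52,"rx":0,"ry":0,"rz":0},{"tx":0,"ty":0.8,"tz":64,"rx":0,"ry":0,"rz":0},{"tx":0,"ty":0.8,"tz":76,"rx":0,"ry":0,"rz":0},{"tx":0,"ty":0.8,"tz":88,"rx":0,"ry":0,"rz":0},{"tx":0,"ty":0.8,"tz":98,"rx":0,"ry":0,"rz":0},{"tx":0,"ty":0.8,"tz":105,"rx":0,"ry":0,"rz":0},{"tx":0,"ty":0.8,"tz":110,"rx":0,"ry":0,"rz":0}]' 0
python3 -m crank '[{"tx":0,"ty":0,"tz":4,"rx":0,"ry":0,"rz":0},{"tx":0,"ty":0,"tz":8,"rx":0,"ry":0,"rz":0},{"tx":0,"ty":0,"tz":12,"rx":0,"ry":0,"rz":0},{"tx":0,"ty":0,"tz":15,"rx":0,"ry":0,"rz":0},{"tx":0,"ty":0,"tz":17,"rx":0,"ry":0,"rz":0},{"tx":0,"ty":0,"tz":18,"rx":0,"ry":0,"rz":0},{"tx":0,"ty":0,"tz":19,"rx":0,"ry":0,"rz":0},{"tx":0,"ty":0,"tz":19.5,"rx":0,"ry":0,"rz":0},{"tx":0,"ty":0,"tz":19.5,"rx":0,"ry":0,"rz":0},{"tx":0,"ty":0,"tz":19.5,"rx":0,"ry":0,"rz":0}]' 0
python3 f.py
```

```text
t: 25.0
ee_pos: [0.5633, -0.2145, 0.1639]
eef_rot: [-0.505, 3.101, -0.0]
force: [-0.6, -0.6, -1.8]
width: 0.298
finger_force: 28.9
t: 26.25
ee_pos: [0.5632, -0.2144, 0.1448]
eef_rot: [-0.505, 3.101, -0.0]
force: [0.1, 0.0, -1.1]
width: 0.303
finger_force: 28.9
F tool [-0.47  0.17  1.76] sd [0.48 0.55 0.71] tau [0.01 0.05 0.01] nose nominal [  96.7 -349.8   57.2]
```

```bash
python3 -m crank '[{"tx":0,"ty":0,"tz":0.3,"rx":0,"ry":0,"rz":0},{"tx":0,"ty":0,"tz":0.6,"rx":0,"ry":0,"rz":0},{"tx":0,"ty":0,"tz":0.8,"rx":0,"ry":0,"rz":0},{"tx":0,"ty":0,"tz":0.8,"rx":0,"ry":0,"rz":0},{"tx":0,"ty":0,"tz":0.8,"rx":0,"ry":0,"rz":0},{"tx":0,"ty":0,"tz":0.8,"rx":0,"ry":0,"rz":0},{"tx":0,"ty":0,"tz":0.8,"rx":0,"ry":0,"rz":0},{"tx":0,"ty":0,"tz":0.8,"rx":0,"ry":0,"rz":0},{"tx":0,"ty":0,"tz":0.8,"rx":0,"ry":0,"rz":0},{"tx":0,"ty":0,"tz":0.8,"rx":0,"ry":0,"rz":0}]' 0
python3 f.py
```

```text
t: 27.7
ee_pos: [0.5632, -0.2144, 0.144]
eef_rot: [-0.505, 3.101, -0.0]
force: [0.0, 1.1, -1.7]
width: 0.301
finger_force: 28.9
F tool [-0.14  0.52  1.96] sd [0.16 0.37 0.18] tau [-0.03  0.01  0.01] nose nominal [  96.7 -349.8   58. ]
```

```bash
python3 -m crank '[{"tx":0,"ty":0,"tz":0,"rx":0,"ry":0,"rz":0},{"tx":0,"ty":0,"tz":0,"rx":0,"ry":0,"rz":0},{"tx":0,"ty":0,"tz":0,"rx":0,"ry":0,"rz":0},{"tx":0,"ty":0,"tz":0,"rx":0,"ry":0,"rz":0},{"tx":0,"ty":0,"tz":0,"rx":0,"ry":0,"rz":0},{"tx":0,"ty":0,"tz":0,"rx":0,"ry":0,"rz":0},{"tx":0,"ty":0,"tz":0,"rx":0,"ry":0,"rz":0},{"tx":0,"ty":0,"tz":0,"rx":0,"ry":0,"rz":0},{"tx":0,"ty":0,"tz":0,"rx":0,"ry":0,"rz":0},{"tx":0,"ty":0,"tz":0,"rx":0,"ry":0,"rz":0}]' 1 
python3 -m crank '[{"tx":0,"ty":0,"tz":-8,"rx":0,"ry":0,"rz":0},{"tx":0,"ty":0,"tz":-20,"rx":0,"ry":0,"rz":0},{"tx":0,"ty":0,"tz":-40,"rx":0,"ry":0,"rz":0},{"tx":0,"ty":0,"tz":-60,"rx":0,"ry":0,"rz":0},{"tx":0,"ty":0,"tz":-85,"rx":0,"ry":0,"rz":0},{"tx":0,"ty":0,"tz":-110,"rx":0,"ry":0,"rz":0},{"tx":0,"ty":0,"tz":-130,"rx":0,"ry":0,"rz":0},{"tx":0,"ty":0,"tz":-140,"rx":0,"ry":0,"rz":0},{"tx":0,"ty":0,"tz":-140,"rx":0,"ry":0,"rz":0},{"tx":0,"ty":0,"tz":-140,"rx":0,"ry":0,"rz":0}]' 1
python3 - <<'E'
from m import *
a=optics.snapshot("scene");b=optics.snapshot("side")
cv2.imwrite("pics/end.png",np.hstack([cv2.resize(x,(400,400),interpolation=cv2.INTER_CUBIC) for x in(a[130:270,160:300],b[110:250,200:340])]))
E
```

```text
t: 29.15
ee_pos: [0.5632, -0.2144, 0.144]
eef_rot: [0.505, -3.101, -0.0]
force: [-0.3, 0.1, 0.0]
width: 0.998
finger_force: 0.0
t: 30.4
ee_pos: [0.5627, -0.2143, 0.283]
eef_rot: [0.504, -3.099, -0.001]
force: [0.1, -0.5, -0.2]
width: 1.002
finger_force: 0.0
```

View pics/end.png

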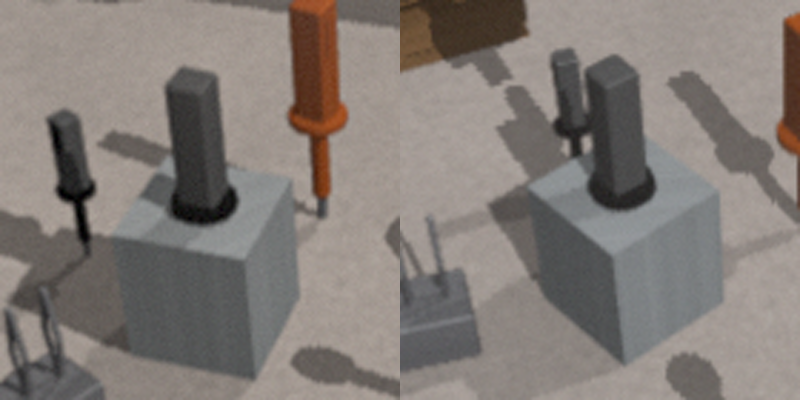

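The wand stands upright in the holder with its collar flat on the block, at (205,205) in the crop, as at the start. Neighbours are undisturbed and the gripper is clear. Handing in.

```bash
python3 -c "from cell import hand_in; print(hand_in())"
```

```text
the job is handed in; nothing more can be done
None
```

The press is logged in and the job handed in at about 30 s: by the force reading, the nose was held against the tag at roughly 6.8 mm for over 2.5 s, and the final picture shows the wand back in its holder, fully home and upright.

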